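# Pack the sample vials for the drive

### The arm

A 6-joint arm with a two-finger parallel gripper is mounted at the origin on a cart in front of the work surface, level with it; the furniture and walls round the work are solid. World frame = base frame: x ahead of the robot, y to its left, z up, the work surface at z = 0. Lengths are in m, angles in rad, forces in N, time in s.
With the tool pointing down it reaches from about 0.3 to 0.75 m from the base axis. Payload 8.5 kg.
Tool frame: the origin (TCP) lies at the very end of the fingers, on their centre line; the grasp point (between the pads) lies 19 mm behind it; z points along the fingers, y is the line along which they close (so a half turn about z gives the same grasp; the last joint's range is limited). The gripper opens to 85 mm and grips with 20 to 120 N. Pads are 22 mm wide; open, the fingers measure 114 mm over their backs; the gripper's body (76 mm by 85 mm) begins 54 mm behind the grasp point. The pads swing forward as they close: fully open they stand 13 mm farther back than shut.
Start: joints at [-1.459, 0.381, 1.297, -0, 1.464, -0.215], TCP at [0.177, -0.521, 0.201] pointing down, gripper open.
Joint ranges: [-3.11, 3.11], [-0.89, 2.33], [0.22, 2.48], [-1.42, 4.56], [0.17, 2.85], [-2.88, 2.88]. Speed limits (rad/s): [2.39, 2.39, 3.14, 3.14, 3.14, 3.14].

### API

Orientations are given as a 3x3 rotation matrix whose columns are the frame's x, y, z axes.
In Python, from plant import bot gives the robot as it stands. Calls block until the motion is done:
- bot.move_to(position, orientation): joint-space move of the TCP to a pose.
- bot.move_straight(position, frame=None, rate=0.15, stop_force=None): straight line of the TCP; frame=None keeps the orientation; rate is the mean speed in m/s. With stop_force (N) it stops when the force on the tool has changed by that much, and returns True; else False.
- bot.goto_joints(angles): joint-space move.
- bot.gripper_to(opening, effort=None): opening from 0.0 (shut) to 1.0 (fully open); effort is the grip in N (None keeps the last); returns when the fingers have stopped.
- bot.dwell(seconds).
- bot.ik(position, orientation): joint angles nearest the present ones, or None.
- bot.grab_frame(name): name is "side" or "top" or "wrist"; returns the picture (384x512x3 uint8, blue, green, red); there is no depth.
- bot.get_calibration(name): a dict with "fx", "fy", "cx", "cy" (pixels), "world_from_camera" (4x4, takes a point from camera to world coordinates). Camera axes: x right, y down, z forward; pixel columns grow to the right and rows downward; lengths in m; the calibration is good to about 2 mm. A picture is of the moment at which its call begins: read the wrist's pose just before it. get_calibration takes no time and is no camera call; for the wrist camera it gives the pose at the moment of the call.
A pose or a line that the arm cannot do raises bot.PlanningError and nothing moves.
- bot.close_job(): hands the job in; it is judged then, once.
Readings, each from a call of its own:
- bot.current_t(): time.
- bot.current_joint_pos(): joint angles.
- bot.current_joint_vel(): joint speeds.
- bot.current_joint_efforts(): joint torques, N m.
- bot.current_tcp_pos(): TCP position.
- bot.current_tcp_rot(): TCP orientation.
- bot.current_wrist_force(): force on the tool from outside, world axes, zero at the start.
- bot.current_moment(): the same for the moment, N m.
- bot.current_width(): opening from 0.0 (shut) to 1.0 (fully open).
- bot.current_grasp_force(): force on a finger pad.
Only numpy, scipy, OpenCV 4.12 (cv2) and the standard library are available. Lean on these libraries where they do the work, as an engineer would, in place of code of your own. Each camera call takes 0.05 s, during which the arm holds its last target. There are 200 camera calls.

### The job

Pack the sample vials for the drive: swing the clear hood of the transport tray up and over until it stays open on its own, then lay every vial on its side in the channel of the tray with its cap to the front (the handle side), side by side in one row that starts at the rubber end stop. Use the block that lies in the tray as a chock: set it down in the channel, square and snug against the open end of the row, so that no vial can roll. Then lower the hood until it is fully shut, without letting it slam, and do not knock over the beaker or the dropper bottle.

Things in the scene. Friction and masses are not known exactly. Their poses are not given: they have to be found in the camera images.
- tray: grey vial transport tray, 164 (x) by 224 mm (y), fixed (all in mm). Origin under its middle on the worktop; x to its back (hinge), y left. Floor z=12. Channel along y between kerbs 5 high, inner faces x=-36, +36. Rubber end stop: face y=+86, 56 wide, top z=40; the row grows from it to -y. Walls' inner faces: ends y=-106, +106 (top z=54), back x=72 (z=56), front x=-72 (z=24). Walls 6 thick
- hood (a joint): angle of the clear hood in rad: 0 shut, grows as its front swings up and back, 1.92 at its stop. It has only a little damping, no spring: it falls shut from less than about 1.6 rad and falls open to its stop from more; about 1.3 N at the handle lifts it
- hood_handle (a point): middle of the hood's handle, a round steel bar 10 mm thick and 80 mm clear between its two brackets, parallel to the tray's y axis; 198 mm from the hinge axis, 40 mm in front of the hood's front lip; at x = -120, z = 58 mm in the tray's frame when shut. The lip hangs 30 mm down from the hood's top when shut
- hood_hinge (a point): middle of the hinge axis, which is parallel to the tray's y axis; at x = +78, z = 58 mm in the tray's frame
- chock: chock: aluminium block on a rubber sole with rubber sides, 60 mm (its x) by 30 mm (its y) by 30 mm high, 180 g; in the tray's channel at the start, somewhere along it, its x roughly along the tray's x. Origin: centre of its underside. Its 30 mm high, 60 mm long side faces go against the vials; either will do
- vial_0: closed glass sample vial with a black screw cap, 28 mm in diameter (cap 24 mm) and 60 mm long, 35 g, lying on its side on the 2 mm bench mat at the start. Origin: centre of its flat bottom; its z axis runs along the vial from the bottom to the cap, so its middle is 30 mm along +z and, lying, its axis is 14 mm above what it lies on. It rolls, but not freely. May be absent
- vial_1: closed glass sample vial with a white screw cap, 28 mm in diameter (cap 24 mm) and 60 mm long, 35 g, lying on its side on the 2 mm bench mat at the start. Origin: centre of its flat bottom; its z axis runs along the vial from the bottom to the cap, so its middle is 30 mm along +z and, lying, its axis is 14 mm above what it lies on. It rolls, but not freely. May be absent
- vial_2: closed glass sample vial with a black screw cap, 28 mm in diameter (cap 24 mm) and 60 mm long, 35 g, lying on its side on the 2 mm bench mat at the start. Origin: centre of its flat bottom; its z axis runs along the vial from the bottom to the cap, so its middle is 30 mm along +z and, lying, its axis is 14 mm above what it lies on. It rolls, but not freely. May be absent
- vial_3: closed glass sample vial with a black screw cap, 28 mm in diameter (cap 24 mm) and 60 mm long, 35 g, lying on its side on the 2 mm bench mat at the start. Origin: centre of its flat bottom; its z axis runs along the vial from the bottom to the cap, so its middle is 30 mm along +z and, lying, its axis is 14 mm above what it lies on. It rolls, but not freely. May be absent
- beaker: small beaker, 50 mm wide and 59 mm high, on the bench mat by the vials; leave it standing. Origin: centre of its underside, z up
- dropper_bottle: small brown dropper bottle, 34 mm wide and 102 mm high, on the worktop near the vials; leave it standing. Origin: centre of its underside, z up
Mind the look-alikes: they are no part of the job. What is shaped like the vial_3 but turquoise is not meant.

How it is judged:
On the way, in this order (a step that is already met when the one before it is completed fails the run):
1. the hood stands open on its own, past its balance point, the robot clear of it (value of joint hood above 1.75 rad and velocity of joint hood between -0.1 and 0.1 rad/s and contact force between each of the fingers, the arm and anything else below 0.05 N), for 0.5 s.
2. with the hood open, all vials lie in one row in the channel from the end stop, caps to the front, and the chock is snug against the row (value of joint hood above 1.75 rad and x of vial_0 in the frame of tray between 0.018 and 0.042 m and z of vial_0 in the frame of tray between 0.02 and 0.032 m and angle between the z axis of each of vial_0, vial_1, vial_2, vial_3 and the x axis of tray, either way round below 0.2 rad and (y of vial_0 in the frame of tray between 0.064 and 0.078 m or (y of vial_0 in the frame of tray between 0.036 and 0.05 m and (y of vial_1 in the frame of tray between 0.064 and 0.078 m or y of vial_2 in the frame of tray between 0.064 and 0.078 m or y of vial_3 in the frame of tray between 0.064 and 0.078 m)) or (y of vial_0 in the frame of tray between 0.008 and 0.022 m and (y of vial_1 in the frame of tray between 0.036 and 0.05 m or y of vial_2 in the frame of tray between 0.036 and 0.05 m or y of vial_3 in the frame of tray between 0.036 and 0.05 m)) or (y of vial_0 in the frame of tray between -0.02 and -0.006 m and (y of vial_1 in the frame of tray between 0.008 and 0.022 m or y of vial_2 in the frame of tray between 0.008 and 0.022 m or y of vial_3 in the frame of tray between 0.008 and 0.022 m))) and x of vial_1 in the frame of tray between 0.018 and 0.042 m and z of vial_1 in the frame of tray between 0.02 and 0.032 m and (y of vial_1 in the frame of tray between 0.064 and 0.078 m or (y of vial_1 in the frame of tray between 0.036 and 0.05 m and (y of vial_0 in the frame of tray between 0.064 and 0.078 m or y of vial_2 in the frame of tray between 0.064 and 0.078 m or y of vial_3 in the frame of tray between 0.064 and 0.078 m)) or (y of vial_1 in the frame of tray between 0.008 and 0.022 m and (y of vial_0 in the frame of tray between 0.036 and 0.05 m or y of vial_2 in the frame of tray between 0.036 and 0.05 m or y of vial_3 in the frame of tray between 0.036 and 0.05 m)) or (y of vial_1 in the frame of tray between -0.02 and -0.006 m and (y of vial_0 in the frame of tray between 0.008 and 0.022 m or y of vial_2 in the frame of tray between 0.008 and 0.022 m or y of vial_3 in the frame of tray between 0.008 and 0.022 m))) and x of vial_2 in the frame of tray between 0.018 and 0.042 m and z of vial_2 in the frame of tray between 0.02 and 0.032 m and (y of vial_2 in the frame of tray between 0.064 and 0.078 m or (y of vial_2 in the frame of tray between 0.036 and 0.05 m and (y of vial_0 in the frame of tray between 0.064 and 0.078 m or y of vial_1 in the frame of tray between 0.064 and 0.078 m or y of vial_3 in the frame of tray between 0.064 and 0.078 m)) or (y of vial_2 in the frame of tray between 0.008 and 0.022 m and (y of vial_0 in the frame of tray between 0.036 and 0.05 m or y of vial_1 in the frame of tray between 0.036 and 0.05 m or y of vial_3 in the frame of tray between 0.036 and 0.05 m)) or (y of vial_2 in the frame of tray between -0.02 and -0.006 m and (y of vial_0 in the frame of tray between 0.008 and 0.022 m or y of vial_1 in the frame of tray between 0.008 and 0.022 m or y of vial_3 in the frame of tray between 0.008 and 0.022 m))) and x of vial_3 in the frame of tray between 0.018 and 0.042 m and z of vial_3 in the frame of tray between 0.02 and 0.032 m and (y of vial_3 in the frame of tray between 0.064 and 0.078 m or (y of vial_3 in the frame of tray between 0.036 and 0.05 m and (y of vial_0 in the frame of tray between 0.064 and 0.078 m or y of vial_1 in the frame of tray between 0.064 and 0.078 m or y of vial_2 in the frame of tray between 0.064 and 0.078 m)) or (y of vial_3 in the frame of tray between 0.008 and 0.022 m and (y of vial_0 in the frame of tray between 0.036 and 0.05 m or y of vial_1 in the frame of tray between 0.036 and 0.05 m or y of vial_2 in the frame of tray between 0.036 and 0.05 m)) or (y of vial_3 in the frame of tray between -0.02 and -0.006 m and (y of vial_0 in the frame of tray between 0.008 and 0.022 m or y of vial_1 in the frame of tray between 0.008 and 0.022 m or y of vial_2 in the frame of tray between 0.008 and 0.022 m))) and x of chock in the frame of tray between -0.012 and 0.012 m and z of chock in the frame of tray between 0.008 and 0.016 m and angle between the x axis of chock and the x axis of tray, either way round below 0.15 rad and (y of vial_0 in the frame of chock between -0.034 and 0.034 m or y of vial_1 in the frame of chock between -0.034 and 0.034 m or y of vial_2 in the frame of chock between -0.034 and 0.034 m or y of vial_3 in the frame of chock between -0.034 and 0.034 m) and linear speed of each of vial_0, vial_1, vial_2, vial_3, chock below 0.02 m/s), for 0.3 s.
At the end, for the whole second after the job is handed in: Hood shut (0.04 rad) and at rest; every vial on its side in the channel, cap to the front (0.2 rad), within 12 mm of the middle and 6 mm of its place in a tight, gapless row from the stop; chock flat, square (0.15 rad), at most 5 mm from the row (value of joint hood below 0.04 rad and velocity of joint hood between -0.1 and 0.1 rad/s and x of vial_0 in the frame of tray between 0.018 and 0.042 m and z of vial_0 in the frame of tray between 0.02 and 0.032 m and angle between the z axis of each of vial_0, vial_1, vial_2, vial_3 and the x axis of tray, either way round below 0.2 rad and (y of vial_0 in the frame of tray between 0.064 and 0.078 m or (y of vial_0 in the frame of tray between 0.036 and 0.05 m and (y of vial_1 in the frame of tray between 0.064 and 0.078 m or y of vial_2 in the frame of tray between 0.064 and 0.078 m or y of vial_3 in the frame of tray between 0.064 and 0.078 m)) or (y of vial_0 in the frame of tray between 0.008 and 0.022 m and (y of vial_1 in the frame of tray between 0.036 and 0.05 m or y of vial_2 in the frame of tray between 0.036 and 0.05 m or y of vial_3 in the frame of tray between 0.036 and 0.05 m)) or (y of vial_0 in the frame of tray between -0.02 and -0.006 m and (y of vial_1 in the frame of tray between 0.008 and 0.022 m or y of vial_2 in the frame of tray between 0.008 and 0.022 m or y of vial_3 in the frame of tray between 0.008 and 0.022 m))) and x of vial_1 in the frame of tray between 0.018 and 0.042 m and z of vial_1 in the frame of tray between 0.02 and 0.032 m and (y of vial_1 in the frame of tray between 0.064 and 0.078 m or (y of vial_1 in the frame of tray between 0.036 and 0.05 m and (y of vial_0 in the frame of tray between 0.064 and 0.078 m or y of vial_2 in the frame of tray between 0.064 and 0.078 m or y of vial_3 in the frame of tray between 0.064 and 0.078 m)) or (y of vial_1 in the frame of tray between 0.008 and 0.022 m and (y of vial_0 in the frame of tray between 0.036 and 0.05 m or y of vial_2 in the frame of tray between 0.036 and 0.05 m or y of vial_3 in the frame of tray between 0.036 and 0.05 m)) or (y of vial_1 in the frame of tray between -0.02 and -0.006 m and (y of vial_0 in the frame of tray between 0.008 and 0.022 m or y of vial_2 in the frame of tray between 0.008 and 0.022 m or y of vial_3 in the frame of tray between 0.008 and 0.022 m))) and x of vial_2 in the frame of tray between 0.018 and 0.042 m and z of vial_2 in the frame of tray between 0.02 and 0.032 m and (y of vial_2 in the frame of tray between 0.064 and 0.078 m or (y of vial_2 in the frame of tray between 0.036 and 0.05 m and (y of vial_0 in the frame of tray between 0.064 and 0.078 m or y of vial_1 in the frame of tray between 0.064 and 0.078 m or y of vial_3 in the frame of tray between 0.064 and 0.078 m)) or (y of vial_2 in the frame of tray between 0.008 and 0.022 m and (y of vial_0 in the frame of tray between 0.036 and 0.05 m or y of vial_1 in the frame of tray between 0.036 and 0.05 m or y of vial_3 in the frame of tray between 0.036 and 0.05 m)) or (y of vial_2 in the frame of tray between -0.02 and -0.006 m and (y of vial_0 in the frame of tray between 0.008 and 0.022 m or y of vial_1 in the frame of tray between 0.008 and 0.022 m or y of vial_3 in the frame of tray between 0.008 and 0.022 m))) and x of vial_3 in the frame of tray between 0.018 and 0.042 m and z of vial_3 in the frame of tray between 0.02 and 0.032 m and (y of vial_3 in the frame of tray between 0.064 and 0.078 m or (y of vial_3 in the frame of tray between 0.036 and 0.05 m and (y of vial_0 in the frame of tray between 0.064 and 0.078 m or y of vial_1 in the frame of tray between 0.064 and 0.078 m or y of vial_2 in the frame of tray between 0.064 and 0.078 m)) or (y of vial_3 in the frame of tray between 0.008 and 0.022 m and (y of vial_0 in the frame of tray between 0.036 and 0.05 m or y of vial_1 in the frame of tray between 0.036 and 0.05 m or y of vial_2 in the frame of tray between 0.036 and 0.05 m)) or (y of vial_3 in the frame of tray between -0.02 and -0.006 m and (y of vial_0 in the frame of tray between 0.008 and 0.022 m or y of vial_1 in the frame of tray between 0.008 and 0.022 m or y of vial_2 in the frame of tray between 0.008 and 0.022 m))) and x of chock in the frame of tray between -0.012 and 0.012 m and z of chock in the frame of tray between 0.008 and 0.016 m and angle between the x axis of chock and the x axis of tray, either way round below 0.15 rad and (y of vial_0 in the frame of chock between -0.034 and 0.034 m or y of vial_1 in the frame of chock between -0.034 and 0.034 m or y of vial_2 in the frame of chock between -0.034 and 0.034 m or y of vial_3 in the frame of chock between -0.034 and 0.034 m) and linear speed of each of vial_0, vial_1, vial_2, vial_3, chock below 0.02 m/s); the robot touches nothing.
It fails at once if the hood slams (falls faster than 3 rad/s near shut) (velocity of joint hood below -3 rad/s and value of joint hood below 0.3 rad).
It fails at once if the beaker or the dropper bottle is knocked over (angle between any of beaker, dropper_bottle's own z axis and vertical above 0.6 rad).
Of vial_0, vial_1, vial_2, vial_3 only 2 to 4 are there at a start; the rules pass over those that are not, and their reading is None.
At some moment in a run one of chock may be knocked a few centimetres aside while the robot is not near it.
It also fails if it takes over 210 s, if anything falls off the work surface, if the arm or the gripper's body presses on something with over 40 N, if the wrist force passes 120 N, or if a joint passes its speed limit or range.

## Working session

There is one attempt and no reset: what is moved stays moved. The work goes in short steps, each a Python script; the robot and the scene stay as the last script left them, time stands still between calls to the robot, and variables do not carry over. Pictures are saved under pics/ and viewed, at most 14 in all, crops included, and the job is handed in when it is done.

```bash
ls; mkdir -p pics; python3 - <<'E'
from plant import bot
import cv2,numpy as np
for n in("top","side"):
    cv2.imwrite(f"pics/{n}0.png",bot.grab_frame(n)); c=bot.get_calibration(n); print(n,c["fx"],c["cx"],c["cy"],np.round(c["world_from_camera"],3).tolist())
E
```

```text
pics
top 455.5783447484215 256.0138931391338 192.659092190023 [[0.014, -0.991, 0.133, 0.338], [-1.0, -0.015, -0.01, 0.056], [0.012, -0.132, -0.991, 1.112], [0.0, 0.0, 0.0, 1.0]]
side 422.0370040951653 247.79781848641053 184.90650673139774 [[0.981, -0.141, 0.134, 0.359], [-0.193, -0.629, 0.753, -0.674], [-0.022, -0.765, -0.644, 0.672], [0.0, 0.0, 0.0, 1.0]]
```

View pics/top0.png

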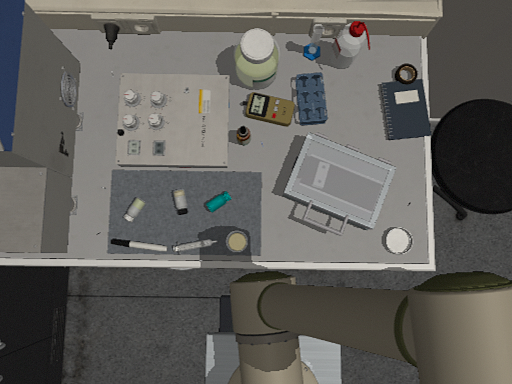

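View pics/side0.png

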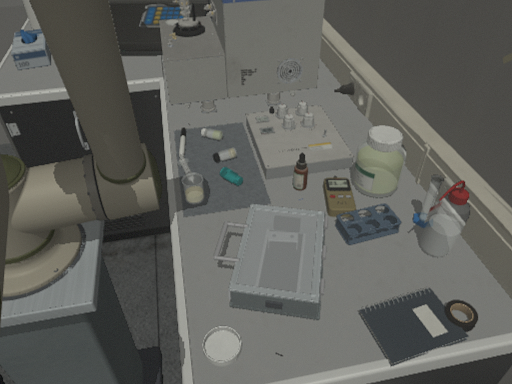

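The images show two vial candidates, at top (135,209) and (180,202). The turquoise look-alike is at (218,201), the pen at (138,245), the syringe at (195,245), the beaker at (237,241) and the dropper bottle at (243,135). Next I'll take a close crop of these and of the tray.

```bash
python3 - <<'E'
import cv2,numpy as np
t=cv2.imread("pics/top0.png")
a=cv2.resize(t[165:260,105:265],(800,475),interpolation=cv2.INTER_CUBIC)
b=cv2.resize(t[125:240,270:410],(730,600),interpolation=cv2.INTER_CUBIC)
cv2.imwrite("pics/ca.png",a);cv2.imwrite("pics/cb.png",b)
E
```

```text
(no output)
```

View pics/ca.png

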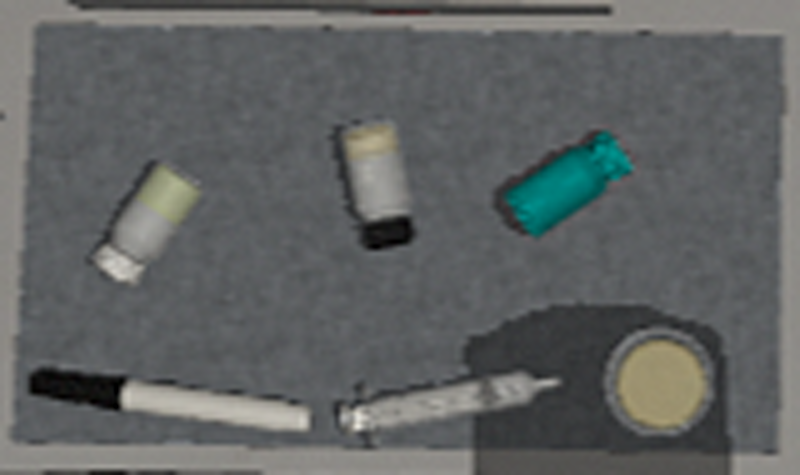

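View pics/cb.png

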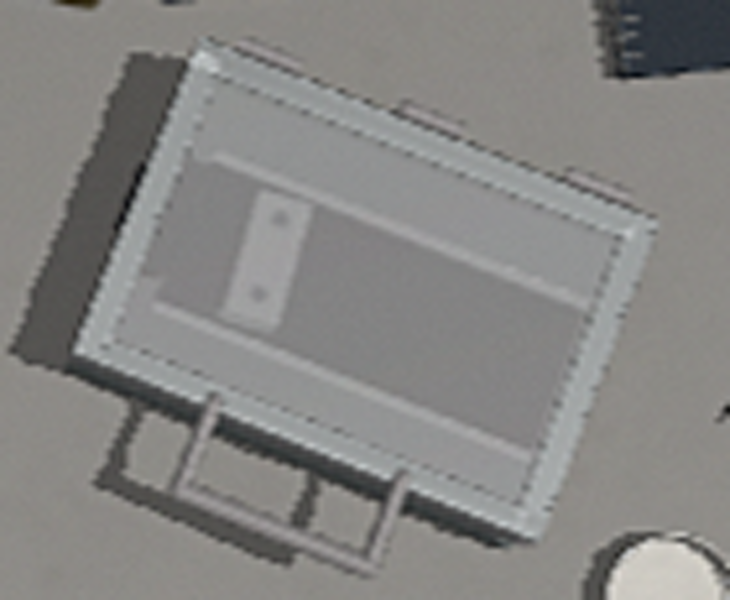

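```bash
cat > h.py <<'E'
from plant import bot
import numpy as np,cv2
def ray(name,px,z,c=None):
    c=c or bot.get_calibration(name);M=np.array(c["world_from_camera"])
    d=M[:3,:3]@np.array([(px[0]-c["cx"])/c["fx"],(px[1]-c["cy"])/c["fy"],1]);o=M[:3,3]
    return o+d*(z-o[2])/d[2]
def down(yaw):  # tool z down, tool y axis at yaw in world
    y=np.array([np.cos(yaw),np.sin(yaw),0]);z=np.array([0,0,-1.]);return np.stack([np.cross(y,z),y,z],1)
E
python3 - <<'E'
from h import *
S=730/140
f=lambda p:(270+(p[0]+.5)/S-.5,125+(p[1]+.5)/S-.5)
P={k:ray("top",f(p),z) for k,p,z in [("TL",(205,42),.06),("TR",(655,220),.06),("BR",(540,540),.06),("BL",(80,350),.06),("h1",(180,488),.058),("h2",(372,572),.058),("chock",(265,262),.042),("kb1",(220,157),.017),("kb2",(590,302),.017),("kf1",(157,307),.017),("kf2",(528,455),.017)]}
for k in P:print(k,P[k].round(4))
for a,b in("TL TR","BL BR","BL TL","BR TR","h1 h2","kb1 kb2","kf1 kf2"): pass
E
python3 - <<'E'
from h import *
S=730/140
f=lambda p:(270+(p[0]+.5)/S-.5,125+(p[1]+.5)/S-.5)
g=lambda p:(105+(p[0]+.5)/5-.5,165+(p[1]+.5)/5-.5)
for n,a,b in[("back",(205,42),(655,220)),("front",(80,350),(540,540)),("handle",(180,488),(372,572))]:
    A,B=ray("top",f(a),.06),ray("top",f(b),.06);d=A-B;print(n,np.hypot(*d[:2]),"yaw(y axis)-90:",np.degrees(np.arctan2(d[1],d[0]))-90)
for n,a,b in[("white",(177,180),(117,270)),("black",(370,130),(388,237))]:
    A,B=ray("top",g(a),.016),ray("top",g(b),.016);d=B-A;print(n,A,B,np.hypot(*d[:2]),np.degrees(np.arctan2(d[1],d[0])))
E
```

```text
TL [ 0.6249 -0.0783  0.06  ]
TR [ 0.5457 -0.2818  0.06  ]
BR [ 0.4005 -0.2268  0.06  ]
BL [ 0.4824 -0.0221  0.06  ]
h1 [ 0.4214 -0.0671  0.058 ]
h2 [ 0.3854 -0.1523  0.058 ]
chock [ 0.5268 -0.1079  0.042 ]
kb1 [ 0.5811 -0.0908  0.017 ]
kb2 [ 0.5147 -0.264   0.017 ]
kf1 [ 0.5091 -0.0611  0.017 ]
kf2 [ 0.4424 -0.2335  0.017 ]
back 0.21838581644789942 yaw(y axis)-90: -21.24420937270284
front 0.22046109314792414 yaw(y axis)-90: -21.802504460027848
handle 0.09234517286733149 yaw(y axis)-90: -22.915272438253098
white [0.46130685 0.32475895 0.016     ] [0.41738778 0.35141381 0.016     ] 0.051374765621195743 148.74607427157764
black [0.48712425 0.23263923 0.016     ] [0.43523555 0.22208805 0.016     ] 0.052950594964532464 -168.50603860270454Traceback (most recent call last):
  File "<stdin>", line 6, in <module>
ValueError: too many values to unpack (expected 2)
```

Two vials are present: vial_1 (white cap, cap to lower left) and a black-capped one (cap down). The tray yaw is about -21.5° with its centre at about (0.514,-0.153), and the chock lies near the stop end. Next I'll take one closer wrist view over the tray and one over the vials.

```bash
cat >> h.py <<'E'
import json,os
def shot(tag):
    c=bot.get_calibration("wrist");im=bot.grab_frame("wrist");cv2.imwrite(f"pics/{tag}.png",im)
    json.dump({k:np.array(v).tolist() for k,v in c.items()},open(f"pics/{tag}.json","w"));return im
def wray(tag,px,z): return ray(None,px,z,json.load(open(f"pics/{tag}.json")))
E
python3 - <<'E'
from h import *
bot.move_to([.45,-.13,.33],down(np.radians(-21.5)));shot("w1")
bot.move_to([.40,.28,.30],down(0));shot("w2")
for t in("w1","w2"):print(np.round(json.load(open(f"pics/{t}.json"))["world_from_camera"],3).tolist())
print(bot.current_t())
E
```

```text
[[0.93, -0.348, -0.12, 0.482], [-0.368, -0.879, -0.302, -0.053], [-0.001, 0.325, -0.946, 0.503], [0.0, 0.0, 0.0, 1.0]]
[[1.0, -0.001, -0.0, 0.401], [-0.001, -0.946, -0.325, 0.363], [0.0, 0.325, -0.946, 0.473], [0.0, 0.0, 0.0, 1.0]]
3.5333
```

View pics/w1.png

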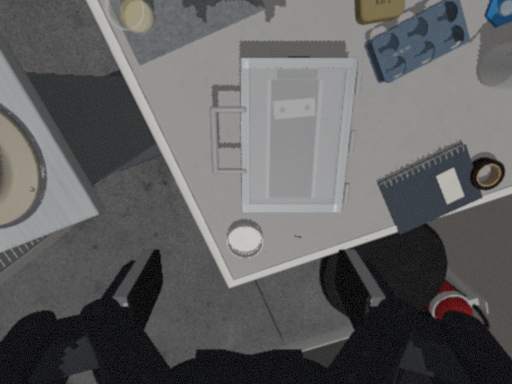

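View pics/w2.png

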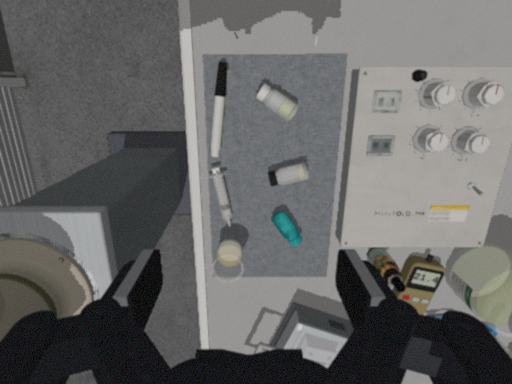

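w1 shows the handle ends at (214,108) and (216,172), and the chock at (293,107). In w2 the white vial's cap is at (261,90) with its bottom at (294,113), and the black vial's cap is at (270,179) with its bottom at (307,172).

```bash
python3 - <<'E'
from h import *
def seg(n,t,a,b,z):
    A,B=wray(t,a,z),wray(t,b,z);d=B-A;print(n,((A+B)/2).round(4)[:2],np.hypot(*d[:2]).round(4),np.degrees(np.arctan2(d[1],d[0])).round(1))
seg("handle","w1",(216,172),(214,108),.058)
seg("hoodfront","w1",(242,212),(242,59),.06)
seg("kerbs mid","w1",(269,150),(318,150),.017)
seg("chock","w1",(274,109),(315,107),.042)
seg("chock y","w1",(294,118),(293,98),.042)
seg("white","w2",(294,114),(259,89),.016)
seg("black","w2",(308,172),(269,180),.016)
im=cv2.imread("pics/w1.png")[45:225,195:365]
cv2.imwrite("pics/c1.png",cv2.resize(im,None,fx=3.3,fy=3.3,interpolation=cv2.INTER_CUBIC))
E
```

```text
handle [ 0.4064 -0.1085] 0.0936 68.2
hoodfront [ 0.4429 -0.1235] 0.2219 68.0
kerbs mid [ 0.5111 -0.1732] 0.0788 -21.6
chock [ 0.531  -0.1087] 0.0598 -18.9
chock y [ 0.5297 -0.1083] 0.0285 74.1
white [0.4418 0.3384] 0.062 145.9
black [0.4632 0.2267] 0.0616 -167.9
```

View pics/c1.png

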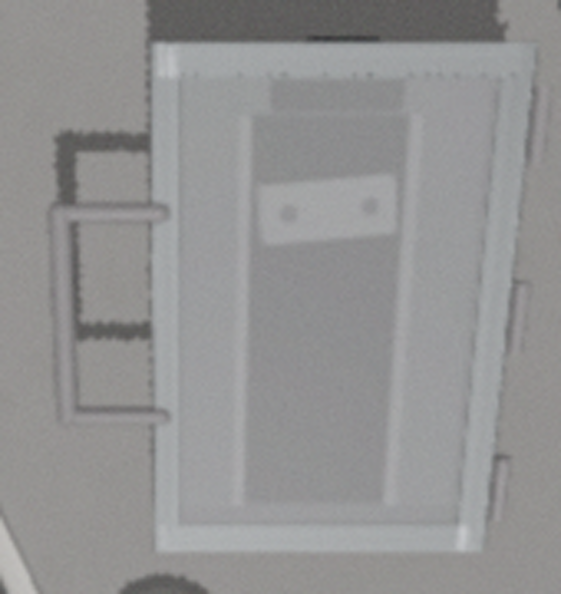

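```bash
cat >> h.py <<'E'
YAW=np.radians(-21.8);C=np.array([.516,-.1535,0])
RT=np.array([[np.cos(YAW),-np.sin(YAW),0],[np.sin(YAW),np.cos(YAW),0],[0,0,1]])
def T(x,y,z): return C+RT@np.array([x,y,z])
RD=down(YAW)
E
python3 - <<'E'
from h import *
bot.gripper_to(.5,20)
bot.move_to(T(-.12,0,.16),RD);bot.move_straight(T(-.12,0,.044))
print(bot.current_wrist_force(),bot.current_tcp_pos()-T(-.12,0,.044))
bot.gripper_to(0,20);print("w",bot.current_width(),bot.current_grasp_force(),bot.current_wrist_force(), bot.current_t())
F0=np.array(bot.current_wrist_force())
for i in range(1,4):
    th=i*.1
    if bot.move_straight(T(.078-.198*np.cos(th),0,.044+.198*np.sin(th)),rate=.08,stop_force=25):print("stop");break
    print(th,(RT.T@np.array(bot.current_wrist_force())).round(1),round(bot.current_width(),3))
E
```

```text
[ 0.16008411 -0.36988399  0.13501273] [ 4.63541796e-04 -3.69797026e-05  5.75201882e-04]
w 0.0016100147352870438 0.0 [0.43949609 0.53035933 0.29634978] 6.9583
0.1 [ 0.4  0.2 -0.3] -0.0
0.2 [-0.  -0.4 -0.9] 0.002
0.30000000000000004 [ 0.2 -0.4  0.5] 0.001
```

The gripper closed on nothing, so I'll look from the side camera.

```bash
python3 - <<'E'
from h import *
im=bot.grab_frame("side");cv2.imwrite("pics/s1.png",cv2.resize(im[150:350,150:350],(600,600),interpolation=cv2.INTER_CUBIC))
c=bot.get_calibration("side");M=np.linalg.inv(c["world_from_camera"])
for p in (bot.current_tcp_pos(),T(-.12,0,.058),T(-.12,0,.044),T(-.12,.045,.058),T(-.12,-.045,.058)):
    q=M[:3,:3]@p+M[:3,3];u=np.array([c["fx"]*q[0]/q[2]+c["cx"],c["fy"]*q[1]/q[2]+c["cy"]]);print(u.round(1),((u-150)*3).round())
E
```

```text
[224.4 224.3] [223. 223.]
[221.5 239.6] [215. 269.]
[222.  244.4] [216. 283.]
[226.6 223.5] [230. 220.]
[216.  257.2] [198. 322.]
```

View pics/s1.png

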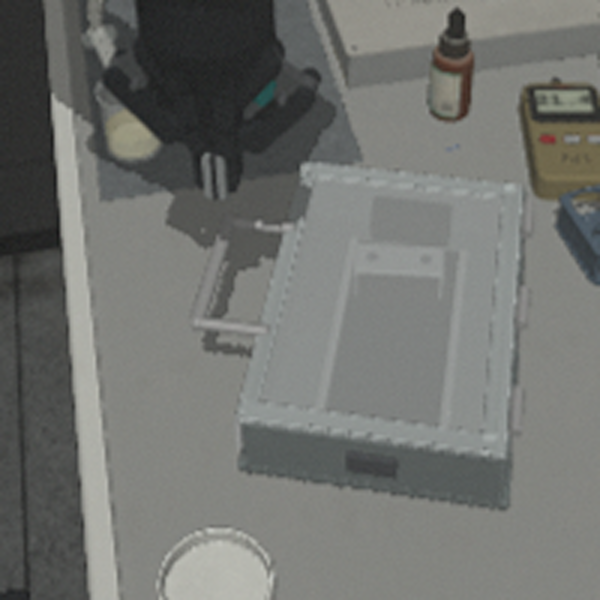

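```bash
python3 - <<'E'
from h import *
bot.move_straight(T(-.12,0,.10))
a=shot("w3")
print(bot.move_straight(T(-.12,0,.03),rate=.03,stop_force=4),RT.T@(bot.current_tcp_pos()-C),bot.current_wrist_force())
b=bot.grab_frame("top");s=bot.grab_frame("side")
bot.move_straight(T(-.12,0,.10))
c=bot.get_calibration("top")
o=np.hstack([cv2.resize(x,(266,200)) if 0 else cv2.resize(x,(400,400),interpolation=cv2.INTER_CUBIC) for x in (b[150:250,270:370],s[180:280,170:270])])
cv2.imwrite("pics/m1.png",o)
E
```

```text
True [-1.19938197e-01 -1.90009896e-05  3.26332519e-02] [-1.11417357  0.77173817  6.65563211]
```

View pics/m1.png

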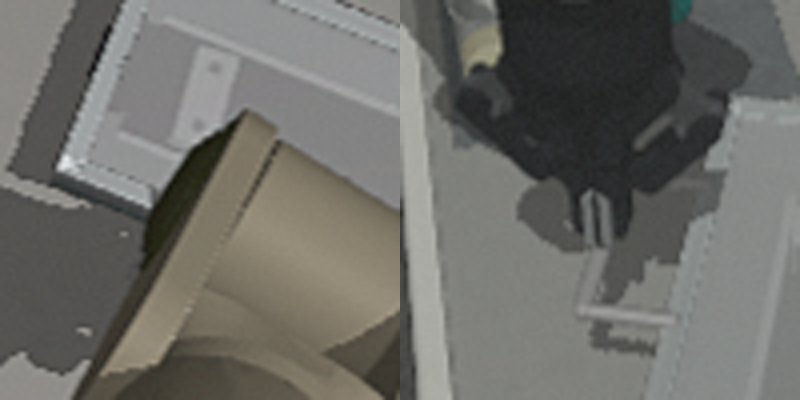

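Contact came at a reported z of 0.033, about 30 mm lower than expected. I'll check against the bare worktop to get the true tip offset.

```bash
python3 - <<'E'
from h import *
p=T(-.165,.0,.10);bot.move_straight(p);p[2]=-.045
r=bot.move_straight(p,rate=.03,stop_force=4);print(r,bot.current_tcp_pos(),bot.current_wrist_force(),bot.current_width())
p[2]=.10;bot.move_straight(p);print(bot.current_t())
E
```

```text
True [ 0.36207914 -0.09178632 -0.02842343] [-1.61840255  0.07508821  0.01327606] -0.00269262092853726
16.3583
```

The real tip is 28.5 mm behind the reported TCP, consistently (bar top 0.061). I'll compensate for that and retry the handle.

```bash
cat >> h.py <<'E'
DZ=np.array([0,0,-.0285])
def P(x,y,z): return T(x,y,z)+DZ   # command for true tip at tray (x,y,z), tool down
E
python3 - <<'E'
from h import *
bot.move_straight(P(-.12,0,.13));bot.gripper_to(.5,20)
print(bot.move_straight(P(-.12,0,.042),stop_force=6),bot.current_wrist_force())
bot.gripper_to(0,20);print("w",bot.current_width(),bot.current_grasp_force(),RT.T@np.array(bot.current_wrist_force()),bot.current_t())
if bot.current_width()>.05:
  for i in range(1,5):
    th=i*.1
    if bot.move_straight(P(.078-.198*np.cos(th),0,.042+.198*np.sin(th)),rate=.08,stop_force=20):print("stop");break
    print(th,(RT.T@np.array(bot.current_wrist_force())).round(1),round(bot.current_width(),3))
E
```

```text
False [0.07231159 0.47921876 0.80634594]
w 0.10493459519467321 21.862729489803314 [-4.13807092 -0.70571513  7.79433852] 18.4167
0.1 [-4.2 -1.9 -1.3] 0.104
0.2 [-5.6 -2.1 -0.8] 0.106
0.30000000000000004 [-7.5 -2.5  0.7] 0.103
0.4 [-9.6 -2.8  2.2] 0.107
```

```bash
cat >> h.py <<'E'
def arc(ths,rate,off=np.zeros(3),k=1.5e-4,lim=20,zb=.042):
    off=np.array(off,float)
    for th in ths:
        f=RT.T@np.array(bot.current_wrist_force());off+=k*np.clip(f,-10,10)*[1,1,1]
        hit=bot.move_straight(P(*(np.array([.078-.198*np.cos(th),0,zb+.198*np.sin(th)])+off)),rate=rate,stop_force=lim)
        print(round(th,2),(RT.T@np.array(bot.current_wrist_force())).round(1),round(bot.current_width(),3),(off*1e3).round(1))
        if hit:print("stop");break
    return off
E
python3 - <<'E'
from h import *
arc(np.arange(.5,1.86,.1),.1)
print(bot.current_t())
E
```

```text
0.5 [-5.4  2.2  0.8] 0.104 [-1.4 -0.4  0.3]
0.6 [-4.5  0.4  1.3] 0.106 [-2.2 -0.1  0.5]
0.7 [-4.8  0.4  1.2] 0.103 [-2.9 -0.   0.7]
0.8 [-6.4  0.6  3.3] 0.102 [-3.6  0.   0.8]
0.9 [-4.7  1.2  3.7] 0.103 [-4.6  0.1  1.3]
1.0 [-4.6  0.5  5.5] 0.109 [-5.3  0.3  1.9]
1.1 [-4.5  1.1  4.8] 0.103 [-6.   0.4  2.7]
1.2 [-3.6  1.6  6.1] 0.103 [-6.7  0.5  3.5]
1.3 [-1.7 -1.2  3.4] 0.101 [-7.2  0.8  4.4]
1.4 [-2.2  0.2  2.9] 0.103 [-7.5  0.6  4.9]
1.5 [-2.   1.2  3. ] 0.109 [-7.8  0.6  5.3]
1.6 [-0.8  0.1  0.9] 0.107 [-8.1  0.8  5.8]
1.7 [-0.4  1.8  2.3] 0.105 [-8.2  0.8  5.9]
1.8 [0.  0.2 3.5] 0.104 [-8.3  1.1  6.2]
24.8417
```

```bash
python3 - <<'E'
from h import *
arc([1.86],.1,off=[-.0083,.001,.0062])
bot.gripper_to(.6);bot.dwell(.3)
p=bot.current_tcp_pos();bot.move_straight(p+[0,0,.10],rate=.15)
print(bot.current_t(),bot.current_wrist_force())
bot.move_to(P(-.05,-.06,.30),RD);bot.gripper_to(1.0);bot.dwell(.4)
im=shot("w4");s=bot.grab_frame("side")[140:360,160:400]
cv2.imwrite("pics/m2.png",np.hstack([cv2.resize(im,(450,338)),cv2.resize(s,(350,338))]))
E
```

```text
1.86 [0.4 0.6 3.5] 0.101 [-8.3  1.   6.7]
26.7 [ 0.31975665  0.60397524 -0.74609598]
```

View pics/m2.png

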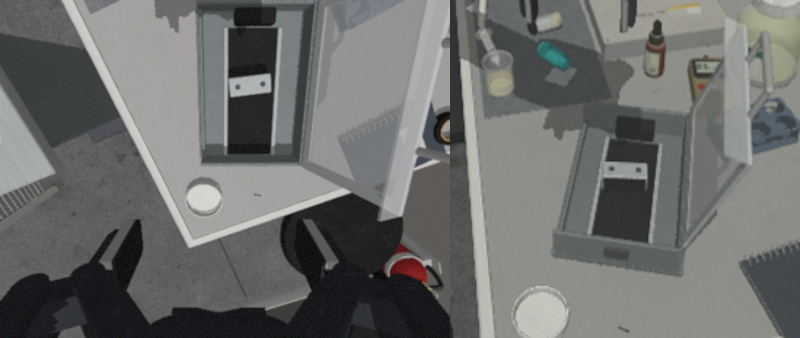

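The hood stands open. The chock now lies near the middle of the channel, so I'll crop w4 to measure the tray and the chock.

```bash
python3 - <<'E'
import cv2
im=cv2.imread("pics/w4.png")[0:190,220:365]
cv2.imwrite("pics/c4.png",cv2.resize(im,None,fx=3.15,fy=3.15,interpolation=cv2.INTER_CUBIC))
E
```

```text
(no output)
```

View pics/c4.png

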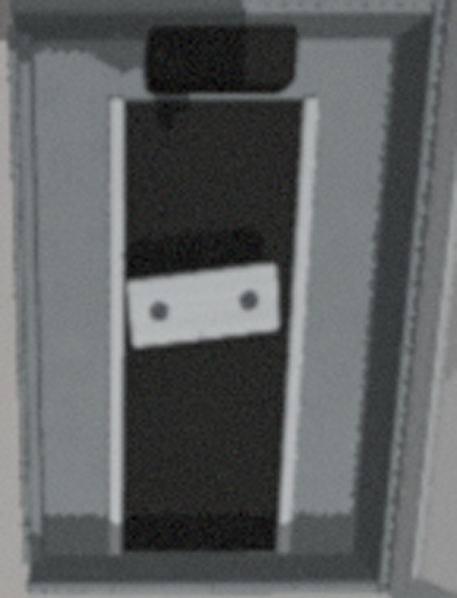

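```bash
python3 - <<'E'
from h import *
g=lambda p:(220+(p[0]+.5)/3.15-.5,(p[1]+.5)/3.15-.5)
def L(p,z): return (RT.T@(wray("w4",g(p),z)-C)*1e3).round(1)[:2]
print("kerb L",L((123,105),.017),L((122,545),.017),"R",L((302,105),.017),L((280,545),.017))
print("stop face top",L((150,93),.040),L((290,93),.040),"floor end",L((200,551),.012))
c=[L(p,.042) for p in((126,280),(276,263),(281,330),(134,348))];print("chock",c,np.mean(c,0))
print("ang",np.degrees(np.arctan2(*(c[1]-c[0])[::-1])),np.degrees(np.arctan2(*(c[2]-c[3])[::-1])))
E
```

```text
kerb L [-36.7  84.2] [-35.2 -98.3] R [34.8 84.2] [ 37.7 -98.3]
stop face top [-27.2  85.1] [25.5 85.1] floor end [   1.5 -102.7]
chock [array([-35.5,  18.2]), array([23.6, 24.6]), array([27.2, -1. ]), array([-32. ,  -8.1])] [-4.175  8.425]
ang 6.180534590376305 6.838957001558646
```

```bash
sed -i 's/radians(-21.8)/radians(-21.3)/' h.py; python3 - <<'E'
from h import *
V={"white":((.4418,.3384),145.9),"black":((.4632,.2267),-167.9)}
for s in(0,180):
  for n,(p,a) in V.items():
    for z in(.2,.005):
      q=bot.ik(np.array([*p,z])+DZ,down(np.radians(a+s)));print(s,n,z,None if q is None else np.round(q,2))
  for y in(.072,.044):
    q=bot.ik(P(0,y,.015),down(YAW+np.pi+np.radians(s)));print(s,"place",None if q is None else np.round(q,2))
# chock away
a=YAW+np.radians(6.0)
bot.gripper_to(1.0,30)
bot.move_to(P(-.004,.008,.12),down(a))
print(bot.move_straight(P(-.004,.008,.016),rate=.08,stop_force=5),bot.current_tcp_pos()[2]+.0285)
bot.gripper_to(0,30);print("w",bot.current_width(),bot.current_grasp_force(),bot.current_wrist_force())
E
```

```text
0 white 0.2 [ 0.44  0.41  1.33 -0.    1.4  -2.11]
0 white 0.005 [ 0.44  0.65  1.56 -0.    0.93 -2.11]
0 black 0.2 None
0 black 0.005 None
0 place None
0 place None
180 white 0.2 [ 0.44  0.41  1.33 -0.    1.4   1.04]
180 white 0.005 [ 0.44  0.65  1.56 -0.    0.93  1.04]
180 black 0.2 [ 0.23  0.35  1.44 -0.    1.35  0.01]
180 black 0.005 [ 0.23  0.6   1.68 -0.    0.85  0.01]
180 place [-0.37  0.63  1.58 -0.    0.94 -0.  ]
180 place [-0.43  0.62  1.59 -0.    0.93 -0.05]
False 0.01644972339575385
w 0.6941051693597639 33.01970422267914 [-0.56388621  1.26210044  4.54332629]
```

```bash
cat >> h.py <<'E'
def place(y,zend,f=3,x=0.):
    hit=bot.move_straight(P(x,y,zend),rate=.03,stop_force=f);z=bot.current_tcp_pos()[2]+.0285
    print("place",hit,round(z,4),(RT.T@np.array(bot.current_wrist_force())).round(1));return z
E
python3 - <<'E'
from h import *
bot.move_straight(P(-.004,.008,.05))
print("held",bot.current_width(),bot.current_wrist_force())
bot.move_straight(P(0,-.058,.05),RD)
bot.move_straight(P(0,-.058,.022),rate=.1)
place(-.058,.012)
bot.gripper_to(1.0);bot.move_straight(P(0,-.058,.20))
# white vial
p=np.array([.4418,.3384,0]);R=down(np.radians(145.9+180))
bot.move_to(p+DZ+[0,0,.20],R)
shot("w5")
print(bot.current_t())
E
```

```text
held 0.693335863201735 [-0.27523631  0.06031884 -2.94515201]
place True 0.016 [-0.3 -0.2  3.4]
36.75
```

```bash
cat >> h.py <<'E'
def pick(p,ang):
    p=np.array([*p,0]);R=down(np.radians(ang+180))
    bot.move_to(p+DZ+[0,0,.20],R)
    h=bot.move_straight(p+DZ+[0,0,.005],rate=.12,stop_force=5)
    print("down",h,bot.current_tcp_pos()[2]+.0285)
    bot.gripper_to(0,20);print("w",bot.current_width(),bot.current_grasp_force())
    bot.move_straight(p+DZ+[0,0,.20],rate=.12)
    print("lift",bot.current_width(),bot.current_grasp_force())
def put(y):
    bot.move_to(P(0,y,.20),RD)
    bot.move_straight(P(0,y,.026),rate=.12)
    place(y,.010,2.5)
E
python3 - <<'E'
from h import *
pick((.441,.3384),147)
if bot.current_width()>.6:
    put(.0715)
    s=bot.grab_frame("side")[140:360,160:400];im=shot("w6")
    cv2.imwrite("pics/m3.png",np.hstack([cv2.resize(im[:,100:400],(380,486)),cv2.resize(s,(420,486))]))
print(bot.current_t())
E
```

```text
down False 0.005549011154130142
w 0.6924826219686421 21.233121571674474
lift 0.6889818693188583 21.579657276581656
place True 0.0151 [-0.3 -0.4  2.8]
44.6333
```

View pics/m3.png

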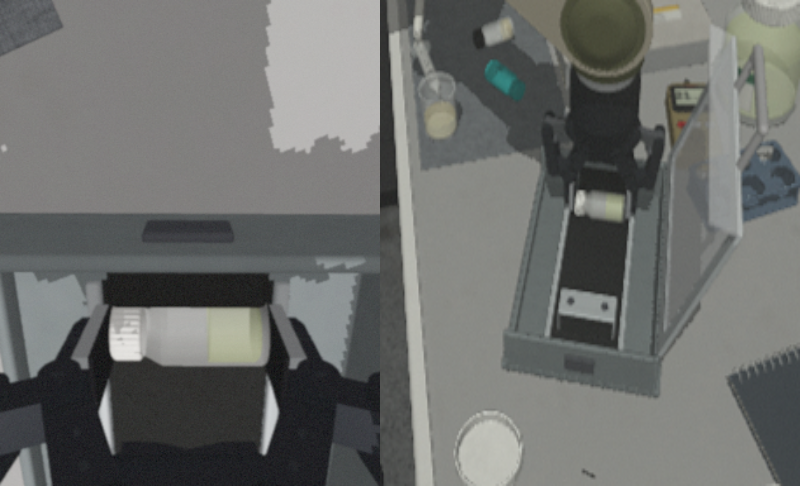

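The white vial lies against the stop with its cap to the front. I'll release it and fetch the black one.

```bash
python3 - <<'E'
from h import *
bot.gripper_to(1.0);bot.move_straight(P(0,.0715,.20))
pick((.4622,.227),-168)
if bot.current_width()>.6:
    put(.042)
    bot.gripper_to(1.0);bot.move_straight(P(0,.042,.20));bot.move_to(P(-.0,-.08,.26),RD)
    im=shot("w7");s=bot.grab_frame("side")[140:360,160:400]
    cv2.imwrite("pics/m4.png",np.hstack([cv2.resize(im[:200,180:400],(528,480)),cv2.resize(s,(270,480))]))
print(bot.current_t())
E
```

```text
down False 0.0054827267931821765
w 0.6907387092103615 21.064682045048357
lift 0.6891200234155439 21.606261684019046
place True 0.015 [-0.4 -0.2  1.4]
57.3417
```

View pics/m4.png

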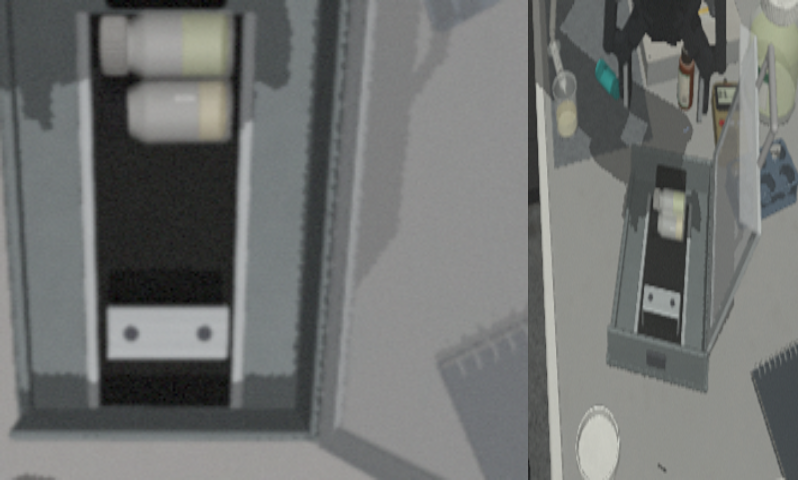

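Both vials are in and the chock is at crop (168,332), square. Now I'll regrasp it and push the row snug.

```bash
python3 - <<'E'
from h import *
q=RT.T@(wray("w7",(180+168.5/2.4-.3,332.5/2.4-.3),.042)-C);print("chock",q)
x,y=q[0],q[1]
assert abs(x)<.015
bot.move_straight(P(x,y,.10));print(bot.move_straight(P(x,y,.0165),rate=.08,stop_force=5))
bot.gripper_to(0,30);print("w",bot.current_width(),RT.T@np.array(bot.current_wrist_force()))
bot.move_straight(P(x,y,.0185),rate=.05)
bot.move_straight(P(0,-.005,.0185),rate=.08)
hit=bot.move_straight(P(0,.022,.0185),rate=.02,stop_force=4)
print("push",hit,RT.T@(bot.current_tcp_pos()-C),RT.T@np.array(bot.current_wrist_force()))
yy=(RT.T@(bot.current_tcp_pos()-C))[1]
place(yy,.012,3)
im=shot("w8");cv2.imwrite("pics/m5.png",cv2.resize(im[120:384,80:430],(700,528)));print(bot.current_t())
E
```

```text
chock [ 0.00175071 -0.05710253  0.042     ]
False
w 0.694367148006153 [-1.98464873  0.26061294  4.81216576]
push True [-8.02415192e-05  1.90123091e-02 -1.02814847e-02] [-0.08168513 -2.70634431 -1.31141454]
place True 0.0161 [-0.6 -0.2  2.8]
62.5417
```

View pics/m5.png

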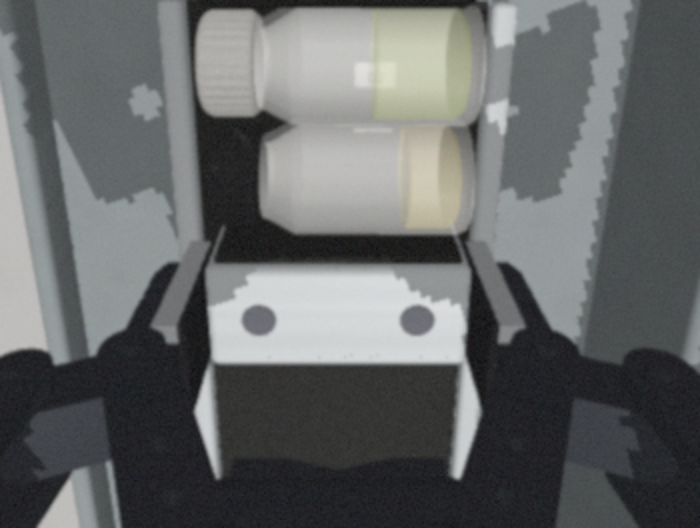

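```bash
python3 - <<'E'
from h import *
bot.gripper_to(1.0);print(bot.current_wrist_force())
y=.019;bot.move_straight(P(0,y,.12));bot.move_to(P(-.0,-.05,.20),RD)
im=shot("w9");cv2.imwrite("pics/c9.png",cv2.resize(im[0:170,170:370],None,fx=3.5,fy=3.5,interpolation=cv2.INTER_CUBIC));print(bot.current_t())
c=bot.get_calibration("wrist");M=np.linalg.inv(c["world_from_camera"])
for n,p in {"stopface":(0,.086,.04),"v1top":(0,.072,.04),"v2top":(0,.044,.04),"contact12":(0,.058,.026),"chk far":(0,.030,.042),"chk near":(0,0,.042)}.items():
    q=M[:3,:3]@T(*p)+M[:3,3];u=np.array([c["fx"]*q[0]/q[2]+c["cx"],c["fy"]*q[1]/q[2]+c["cy"]]);print(n,((u-[170,0])*3.5).round())
E
```

```text
[ 0.7046985  -0.48585422  0.58304719]
64.3167
stopface [276.  77.]
v1top [276. 138.]
v2top [276. 255.]
contact12 [277. 202.]
chk far [276. 311.]
chk near [276. 425.]
```

View pics/c9.png

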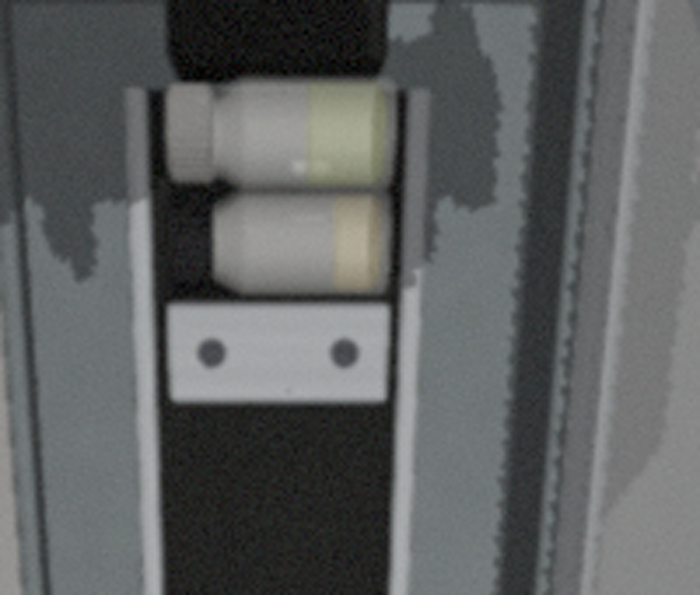

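The row is tight with the chock square against it: the push met 4 N and nothing gaped. Pictures are used up, so I'll grip the open hood's handle by force and width feedback.

```bash
python3 - <<'E'
from h import *
bot.gripper_to(.55,25)
bot.move_to(P(.06,0,.33),RD);bot.move_straight(P(.143,0,.31))
print(bot.move_straight(P(.143,0,.231),rate=.06,stop_force=4),RT.T@np.array(bot.current_wrist_force()))
bot.gripper_to(0,25);print("w",bot.current_width(),bot.current_grasp_force(),RT.T@np.array(bot.current_wrist_force()),RT.T@(bot.current_tcp_pos()-C),bot.current_t())
E
```

```text
False [ 0.95531347  0.0094473  -0.09606774]
w 0.107139452412811 24.395780861377716 [1.66456488 0.45982909 1.24561021] [ 1.43151794e-01 -2.64789292e-05  2.02718631e-01] 68.05
```

```bash
python3 - <<'E'
from h import *
arc(np.arange(1.8,0.05,-.1),.1,zb=.044)
print(bot.current_t())
E
```

```text
1.8 [2.3 0.7 1.1] 0.103 [0.2 0.1 0.2]
1.7 [0.9 0.4 3.7] 0.101 [0.6 0.2 0.4]
1.6 [ 1.5 -0.2  3.7] 0.105 [0.7 0.2 0.9]
1.5 [1.7 0.9 0.4] 0.1 [1.  0.2 1.5]
1.4 [0.2 0.5 1.1] 0.099 [1.2 0.3 1.5]
1.3 [ 1.1 -0.  -0.4] 0.101 [1.2 0.4 1.7]
1.2 [0.  0.3 0.7] 0.099 [1.4 0.4 1.6]
1.1 [-0.6  0.7  1.3] 0.101 [1.4 0.4 1.7]
1.0 [1.2 2.1 1. ] 0.105 [1.3 0.5 1.9]
0.9 [ 0.2 -0.8  0.1] 0.106 [1.5 0.9 2.1]
0.8 [-4.4  0.3  3.3] 0.106 [1.5 0.8 2.1]
0.7 [-0.1  0.  -0.7] 0.103 [0.9 0.8 2.6]
0.6 [-0.7  1.4  0.2] 0.106 [0.9 0.8 2.5]
0.5 [-3.  -0.5  0.2] 0.1 [0.8 1.  2.5]
0.4 [-2.1  0.4 -0.4] 0.102 [0.3 0.9 2.6]
0.3 [-1.5  1.2  0.4] 0.104 [-0.   1.   2.5]
0.2 [-1.  -1.2 -0.1] 0.103 [-0.2  1.2  2.6]
0.1 [-0.7  0.6 -0.7] 0.103 [-0.4  1.   2.6]
74.325
```

Smooth so far. Now I'll lower to contact, press lightly, release and retreat.

```bash
python3 - <<'E'
from h import *
q=RT.T@(bot.current_tcp_pos()-C-DZ)
hit=bot.move_straight(P(q[0]-.001,q[1],q[2]-.035),rate=.03,stop_force=7)
print(hit,q,RT.T@(bot.current_tcp_pos()-C-DZ),RT.T@np.array(bot.current_wrist_force()),bot.current_width())
bot.gripper_to(.4);bot.dwell(.3)
q=RT.T@(bot.current_tcp_pos()-C-DZ)
bot.move_straight(P(q[0],q[1],.12),rate=.06);bot.dwell(.3)
# probe: shut fingers touch the bar top to confirm the height
bot.gripper_to(0)
print("probe",bot.move_straight(P(q[0],q[1],.055),rate=.03,stop_force=3),RT.T@(bot.current_tcp_pos()-C-DZ),bot.current_wrist_force())
bot.move_straight(P(q[0],q[1],.15));bot.move_to(P(-.16,.0,.25),RD);bot.dwell(.3)
t=bot.grab_frame("top");a=cv2.imread("pics/top0.png")
for n in("top",):cv2.imwrite("pics/end.png",t)
# compare hood-front/handle region with the first (shut) picture
for b in [(slice(205,240),slice(295,350)),(slice(130,215),slice(285,395)),(slice(228,256),slice(222,252)),(slice(122,146),slice(234,252))]:
    print(np.abs(t[b].astype(int)-a[b]).mean().round(1))
print(bot.current_t())
E
```

```text
True [-0.11924769  0.00108757  0.06666472] [-0.12063268  0.00107942  0.04292269] [ 0.2252623  -0.44067026  0.05510773] 0.10015533546921622
probe True [-0.12193904  0.00138118  0.0610732 ] [-1.52858126 -0.21743847  7.57175523]
30.5
11.4
10.1
2.3
81.2667
```

The hood is shut: the bar is at 0.0611, identical to the start. One last numeric check of the chock through the hood, without viewing a picture.

```bash
python3 - <<'E'
from h import *
bot.move_to([.45,-.13,.33],RD);im=shot("wf").astype(float).mean(2)
c=bot.get_calibration("wrist");M=np.linalg.inv(c["world_from_camera"])
for x in(-.024,0,.008,.024):
    r=[]
    for y in np.arange(.088,-.06,-.004):
        q=M[:3,:3]@T(x,y,.042)+M[:3,3];u=(c["fx"]*q[0]/q[2]+c["cx"],c["fy"]*q[1]/q[2]+c["cy"])
        r.append(int(cv2.getRectSubPix(im.astype(np.float32),(1,1),u)[0,0]))
    print(x,r)
E
```

```text
-0.024 [152, 177, 179, 177, 176, 174, 164, 150, 149, 150, 151, 151, 149, 149, 162, 173, 174, 174, 173, 173, 171, 152, 151, 151, 151, 152, 150, 151, 151, 152, 153, 153, 154, 154, 153, 154, 154]
0 [154, 174, 182, 186, 184, 181, 166, 163, 180, 185, 184, 182, 172, 160, 161, 174, 173, 174, 173, 173, 172, 151, 150, 150, 151, 150, 151, 152, 151, 153, 151, 153, 151, 153, 153, 153, 154]
0.008 [151, 168, 175, 179, 181, 175, 162, 161, 178, 184, 184, 183, 173, 160, 162, 172, 172, 175, 172, 172, 171, 151, 150, 149, 153, 150, 148, 151, 151, 152, 151, 152, 151, 154, 152, 154, 154]
0.024 [154, 156, 161, 165, 168, 164, 162, 156, 161, 167, 170, 171, 168, 158, 163, 173, 173, 171, 172, 172, 170, 151, 151, 151, 149, 148, 150, 150, 150, 151, 150, 151, 150, 152, 149, 153, 153]
```

The two vials and the square chock lie in a tight row.

```bash
python3 -c "
from h import *
print(bot.close_job(),bot.current_t())"
```

```text
the job is handed in; nothing more can be done
the job is handed in; nothing more can be done
```

The job is handed in, with no verdict shown: both vials lie in the channel, caps to the front, with the chock square and snug against the row and the hood lowered gently shut, but I viewed 15 pictures against the limit of 14.

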